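# Turn the hot tile over with the turner

## Robot

A 7-joint arm with a two-finger parallel gripper is mounted at the origin on a cart in front of the work surface, level with it; the furniture and walls round the work are solid. World frame = base frame: x ahead of the robot, y to its left, z up, the work surface at z = 0. Lengths are in m, angles in rad, forces in N, time in s.
With the tool pointing down it reaches from about 0.425 to 0.825 m from the base axis. Payload 3.6 kg.
Tool frame: the origin (TCP) lies at the centre of the arm's flange, where the gripper is bolted on; the fingertips stand 173 mm ahead of it and the grasp point (between the pads) lies 155 mm ahead of it; z points along the fingers, y is the line along which they close (so a half turn about z gives the same grasp; the last joint's range is limited). The gripper opens to 85 mm and grips with 20 to 120 N. Pads are 22 mm wide; open, the fingers measure 114 mm over their backs; the gripper's body (76 mm by 85 mm) begins 54 mm behind the grasp point. The pads swing forward as they close: fully open they stand 13 mm farther back than shut.
Start: joints at [-1.246, 0.615, -0.013, 1.423, 0.008, 1.103, -0.04], TCP at [0.224, 0.61, 0.405] pointing down, gripper open.
Joint ranges: [-3.12, 3.12], [-0.3, 2.06], [-1.34, 1.32], [0.26, 2.42], [-1.36, 4.5], [0.01, 1.98], [-2.84, 2.84]. Speed limits (rad/s): [2.79, 2.79, 3.14, 3.14, 3.14, 3.14, 3.14].

## Interface

Orientations are given as [roll, pitch, yaw] about the fixed x, y, z axes, in that order (R = Rz(yaw) Ry(pitch) Rx(roll)).
In Python, from rig import status, cams, order, spotter gives the robot as it stands. The module is installed in compiled form; this text tells all that it offers.
- The arm moves only by the shell command python3 -m crank 'ROWS' [FORCE]. ROWS is JSON, a list of rows, each a list of 5 numbers: the shift along the tool's x, y, z in mm, then the turn about the tool's z in degrees, then the opening, from 0 (shut) to 1 (fully open). A call has 1 to 12 rows; each row is the pose to reach, as a shift and turn from the pose commanded when the call began, along the tool's axes at that moment; what a row does not reach only later rows make up. A row lasts 1/10 s, in which the tool goes at most 50 mm and 8.59 degrees, less where a joint would pass 70% of its speed; a pose out of reach is approached as far as the arm can. A call with a gripper value outside its range is refused whole. The fingers move at their own pace and stop on an object; FORCE is the grip in N (left out, the last holds). Time passes only in rows, so rows that repeat a pose let the fingers close. It gives the time, the measured TCP pose, the force, the opening and the grip force at its end, in the units of the state.
- status.get_obs(): the state, without advancing time (a new reading comes with each control period).
- cams.camera(name): name is "scene" or "top" or "wrist"; returns a dict with "img" (480x640x3 uint8, blue, green, red), "fx", "fy", "cx", "cy" (pixels), "R" (3x3) and "t" (3): a world point X has camera coordinates R X + t; the wrist camera has in their place "hand_eye" (4x4, takes a point from camera to tool coordinates, whose origin is the TCP and whose axes are the flange's). Camera axes: x right, y down, z forward; pixel columns grow to the right and rows downward; lengths in m; the calibration is good to about 2 mm. The wrist camera is an equidistant fisheye: a pixel r from the principal point sees the ray r / f radians off the axis. A picture is of the moment at which its call begins: read the wrist's pose just before it. There is no depth.
- order.close_job(): hands the job in; it is judged then, once.
Trained networks look in a picture, given as the dict that the camera call returned (one of the last four; its "shot" number tells which), for a name from the list of things; names that differ only in an ending like _2 or _b are one class to them, and where a whole thing is asked for, a point or a joint stands for the part that bears it (a point fixed in the world has none). Each returns a list of dicts, best first, with "score" (0 to 1); they miss things now and then, are a little off and sometimes report something else, mostly with a low value. They report only what shows in the picture. A call takes as long as a camera call.
- spotter.boxes_of(label, picture): "box" ([left, top, width, height] in pixels, round what is visible of it).
The state is a dict: "time": time; "qpos": joint angles; "qvel": joint speeds; "tau": joint torques, N m; "tcp_pos": TCP position; "orientation": TCP orientation; "contact_force": force on the tool from outside, world axes, zero at the start; "torque": the same for the moment, N m; "finger_gap": opening from 0.0 (shut) to 1.0 (fully open); "finger_force": force on a finger pad.
Only numpy, scipy, OpenCV 4.12 (cv2) and the standard library are available. Lean on these libraries where they do the work, as an engineer would, in place of code of your own. Each camera call takes 0.05 s, during which the arm holds its last target. There are 200 camera calls.

## Task

The square pot-stand tile on the slatted rack lies upside down, with its feet in the air, and it is too hot to touch. Take the turner from its rest and flip the tile over with it, so that the tile stands on its four feet wholly on the rack; never touch the tile with the gripper or arm. Then lay the turner back on its rest as it was, handle in the notch, and leave the things round about where they are.

Things in the scene. Friction and masses are not known exactly. Their poses are not given: they have to be found in the camera images.
- tile_center (a point): Loose white square tile, 100x100x8 mm, 0.12-0.21 kg; point at mid-thickness of the plate. Four cork feet, 18 mm wide, 5 mm high, 34 mm off centre in x and y, on its +z face: z is up at the start, must be down at the end. x, y along the edges. Starts flat on the rack, its +y edge 30-48 mm beyond the rack's +y end (20 mm of air below); turned over about its -y edge it lands on the rack.
- rack: Fixed slatted wooden rack, 170 (x) by 260 (y) mm, flat top 20 mm above the worktop; rough slats along y, gaps 6 mm (friction with the tile 0.7 to 1.1). Origin at the middle of its underside, on the worktop; x away from the robot, y left (turned up to 0.25 rad). A stop bar 10 mm high and 12 mm wide runs along its -y end; the +y end, 130 mm from the origin, is open and has no rim.
- turner_grip (a point): Centre of the turner's (spatula's) black flat-sided handle: 20 mm wide (y), 22 mm high (z), from 75 mm behind (-x) to 45 mm ahead of this point; centre of mass about 10 mm ahead. x points along the handle to the blade, z away from the blade's upper face. Loose, 0.15 kg. At rest 40 mm above the worktop, 34 mm above the blade's underside.
- turner_blade (a point): Centre of the upper face of the turner's flat steel blade, 95 mm long (x), 75 mm wide (y), 3 mm thick; 127.5 mm ahead of the grip point and 31 mm below it, same axes. A bent round bar joins blade and handle.
- turner_rest: Fixed wooden rest: board 84 mm wide, 6 mm thick, x from -80 to +190 mm. Origin on the worktop under the turner's grip point when home; x points as the turner's x when home. Saddle at x = -67 to -43 mm: notch 31 mm wide, floor 29 mm and sides 44 mm above the worktop. Home: turner parallel to the rest, blade flat on the board, grip point 40 mm above this origin.
- garlic: Garlic bulb, loose bystander, 53 x 52 x 52 mm, origin at its underside; leave it alone.
- fork: Table fork, 195 x 26 x 14 mm, loose bystander lying on the worktop in front of the rack, origin at the middle of its underside; leave it alone.

How it is judged:
By the outcome, as a careful person would: the job done as asked, in the order asked, and still so for the second after the job is handed in, with the robot touching nothing.
It also fails if it takes over 48 s, if anything falls off the work surface, if the arm or the gripper's body presses on something with over 40 N, if the wrist force passes 120 N, or if a joint passes its speed limit or range.

## Working session

There is one attempt and no reset: what is moved stays moved. The work goes in short steps, Python scripts to look and compute and a shell command to move; the robot and the scene stay as the last step left them, time stands still between calls to the robot, and variables do not carry over. Pictures are saved under pics/ and viewed, at most 10 in all, crops included, and the job is handed in when it is done.

```bash
mkdir -p pics
cat > h.py <<'E'
import numpy as np,cv2
from rig import status,cams,order,spotter
from scipy.spatial.transform import Rotation as Ro
def ray(c,u,v):
    d=np.array([(u-c['cx'])/c['fx'],(v-c['cy'])/c['fy'],1.]);R=np.array(c['R']);return -R.T@np.array(c['t']),R.T@d
def onz(c,u,v,z):
    o,d=ray(c,u,v);return o+d*(z-o[2])/d[2]
def proj(c,X):
    p=np.array(c['R'])@np.asarray(X,float)+np.array(c['t']);return np.array([c['fx']*p[0]/p[2]+c['cx'],c['fy']*p[1]/p[2]+c['cy']])
E
python3 - <<'E'
from h import *
o=status.get_obs();print(o)
for n in ['top','scene']:
    c=cams.camera(n);cv2.imwrite(f'pics/{n}0.png',c['img']);print(n,c['fx'],-np.array(c['R']).T@np.array(c['t']))
    for l in ['tile_center','rack','turner_grip','turner_blade','turner_rest','garlic','fork']:
        for b in spotter.boxes_of(l,c)[:2]:
            x,y,w,h=b['box'];print(l,round(b['score'],2),np.round(b['box']),onz(c,x+w/2,y+h/2,.02).round(3))
E
```

```text
{'time': 0.0, 'qpos': array([-1.24550352,  0.6159378 , -0.01264739,  1.42494987,  0.0081035 ,
        1.10342526, -0.04038385]), 'qvel': array([ 7.97749812e-04,  1.48282719e-03, -1.33700062e-03, -1.14748868e-03,
        1.12339002e-04, -1.56062784e-05, -1.31284751e-03]), 'tau': array([-2.35093721e-04, -4.69203150e+01,  2.58734766e-01, -1.71031272e+01,
        9.89091379e-03,  9.39020858e-03,  3.23184295e-06]), 'tcp_pos': array([0.22383595, 0.60988797, 0.40350852]), 'orientation': array([-3.13892252e+00,  2.59069949e-05,  2.78990985e+00]), 'contact_force': array([-0.01164689,  0.66301818,  0.14490813]), 'torque': array([ 0.02298533, -0.01303655, -0.0004881 ]), 'finger_force': 0.0, 'finger_gap': 1.0020219791678444}
top 469.8585202991443 [0.31025137 0.09473216 1.1566367 ]
tile_center 0.62 [335. 176.  41.  41.] [ 0.6   -0.004  0.02 ]
rack 0.93 [348. 163. 111.  84.] [ 0.581 -0.123  0.02 ]
turner_grip 0.68 [189. 252. 104.  31.] [0.424 0.275 0.02 ]
turner_blade 0.88 [188. 250. 104.  36.] [0.423 0.278 0.02 ]
turner_rest 0.69 [184. 247. 110.  40.] [0.425 0.281 0.02 ]
garlic 0.56 [446. 246.  22.  23.] [ 0.45 -0.25  0.02]
fork 0.96 [344. 266.  74.   6.] [ 0.42  -0.064  0.02 ]
scene 508.4331684086067 [ 0.10733598 -0.75950222  0.93629487]
rack 0.71 [334. 250. 107.  96.] [ 0.578 -0.147  0.02 ]
turner_grip 0.77 [236. 183.  50.  49.] [0.428 0.282 0.02 ]
turner_blade 0.59 [235. 185.  52.  44.] [0.428 0.285 0.02 ]
turner_rest 0.77 [231. 180.  68.  63.] [0.432 0.257 0.02 ]
garlic 0.98 [348. 338.  26.  23.] [ 0.457 -0.245  0.02 ]
fork 0.64 [292. 270.  36.  58.] [ 0.414 -0.074  0.02 ]
```

View pics/top0.png

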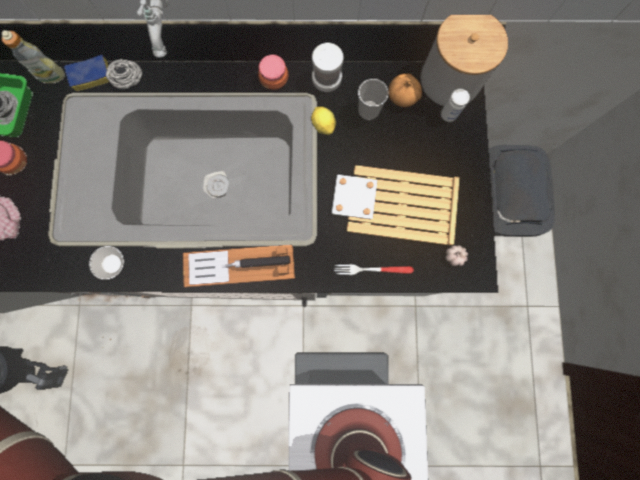

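View pics/scene0.png

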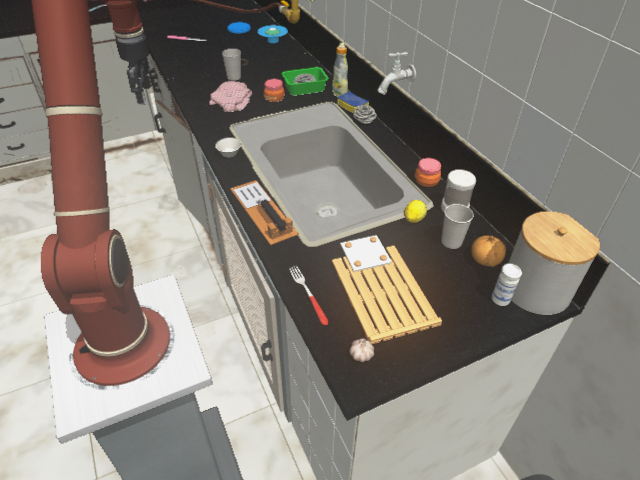

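```bash
cat > seg.py <<'E'
from h import *
c=cams.camera('top');hsv=cv2.cvtColor(c['img'],cv2.COLOR_BGR2HSV)
def rect(name,lo,hi,box,z,close=0):
    m=cv2.inRange(hsv,np.array(lo),np.array(hi));k=np.zeros_like(m);x,y,w,h=box;k[y:y+h,x:x+w]=m[y:y+h,x:x+w]
    if close:k=cv2.morphologyEx(k,cv2.MORPH_CLOSE,np.ones((close,close)))
    n,l,s,_=cv2.connectedComponentsWithStats(k);i=1+np.argmax(s[1:,4])
    p=np.argwhere(l==i)[:,::-1]
    P=np.array([onz(c,u,v,z)[:2] for u,v in p]).astype(np.float32)*1000
    r=cv2.minAreaRect(P);print(name,len(p),'cen',np.round(r[0],1),'size',np.round(r[1],1),'ang',round(r[2],1))
    return P
if __name__=='__main__':
    rect('tile',[0,0,170],[180,70,255],(325,168,60,60),.028,3)
    rect('rack',[15,60,120],[35,255,255],(340,155,130,100),.02,9)
    rect('rest',[3,120,90],[22,255,255],(175,240,130,52),.006,5)
    rect('handle',[0,0,0],[180,120,70],(232,252,60,22),.05)
    rect('blade',[0,0,170],[180,70,255],(180,245,60,45),.009,5)
    for u,v in [(170,150),(317,150),(317,243)]:print(onz(c,u,v,0).round(3))
E
python3 seg.py
```

```text
tile 1552 cen [600.2  -2. ] size [102.7 104. ] ang 81.9
rack 6435 cen [ 582.5 -123.5] size [265.1 174.7] ang 82.6
rest 1515 cen [435.1 228.9] size [ 82.7 159.1] ang 4.3
handle 64 cen [430.6 203.1] size [ 5.8 87.7] ang 5.4
blade 1297 cen [426.  343.3] size [ 77.4 124.3] ang 4.5
[0.729 0.471 0.   ]
[0.73  0.091 0.   ]
[0.487 0.091 0.   ]
```

```bash
python3 -m crank '[[-40,-34,10,8.5,1],[-80,-69,20,17,1],[-120,-104,30,25.5,1],[-160,-139,40,34,1],[-200,-173,50,42.5,1],[-240,-208,60,51,1],[-280,-242,70,59,1],[-310,-268,73,65.5,1],[-328,-284,73,65.5,1],[-328,-284,73,65.5,1]]' 120
cat > wr.py <<'E'
from h import *
import sys
def wrist():
    o=status.get_obs();c=cams.camera('wrist');return o,c
def wray(o,c,u,v):
    H=np.array(c['hand_eye']);R=Ro.from_euler('xyz',o['orientation']).as_matrix()
    du,dv=(u-c['cx'])/c['fx'],(v-c['cy'])/c['fy'];r=np.hypot(du,dv);s=np.sin(r)/max(r,1e-9)
    d=R@H[:3,:3]@np.array([du*s,dv*s,np.cos(r)]);return R@H[:3,3]+o['tcp_pos'],d
def wonz(o,c,u,v,z):
    p,d=wray(o,c,u,v);return p+d*(z-p[2])/d[2]
def ortho(o,c,x0,x1,y0,y1,z,s=1000):
    # orthophoto at height z: col = (y1-y)*s, row=(x1-x)*s
    H=np.array(c['hand_eye']);R=Ro.from_euler('xyz',o['orientation']).as_matrix()
    h,w=int((x1-x0)*s),int((y1-y0)*s);jj,ii=np.meshgrid(np.arange(w),np.arange(h))
    P=np.stack([x1-ii/s,y1-jj/s,np.full((h,w),z)],-1)
    q=((P-o['tcp_pos'])@R-H[:3,3])@H[:3,:3]
    rr=np.hypot(q[...,0],q[...,1]);th=np.arctan2(rr,q[...,2]);k=th/np.maximum(rr,1e-9)
    return cv2.remap(c['img'],(q[...,0]*k*c['fx']+c['cx']).astype(np.float32),(q[...,1]*k*c['fy']+c['cy']).astype(np.float32),cv2.INTER_LINEAR)
E
python3 - <<'E'
from wr import *
o,c=wrist();print(o['qpos'].round(2),o['tcp_pos'],o['orientation'],c['hand_eye'])
cv2.imwrite('pics/w1.png',np.hstack([ortho(o,c,.34,.54,.10,.45,.05,2000)[:400]]))
cv2.imwrite('pics/w1raw.png',c['img'])
E
```

```text
time: 1.85
tcp_pos: [0.437, 0.2241, 0.332]
orientation: [3.139, 0.004, 1.634]
contact_force: [0.7, -0.3, 0.2]
finger_gap: 1.002
finger_force: 0.0
[-0.73  0.48  0.3   1.97 -0.2   0.72 -0.25] [0.43704083 0.22408944 0.33203514] [3.13916853 0.00403084 1.63421647] [[-5.21812026e-05 -9.62305958e-01 -2.71969190e-01  6.93577454e-02]
 [ 9.99999499e-01  2.21630147e-04 -9.76056103e-04 -6.67870901e-04]
 [ 9.99541175e-04 -2.71969105e-01  9.62305464e-01  2.88536334e-02]
 [ 0.00000000e+00  0.00000000e+00  0.00000000e+00  1.00000000e+00]]
```

View pics/w1.png

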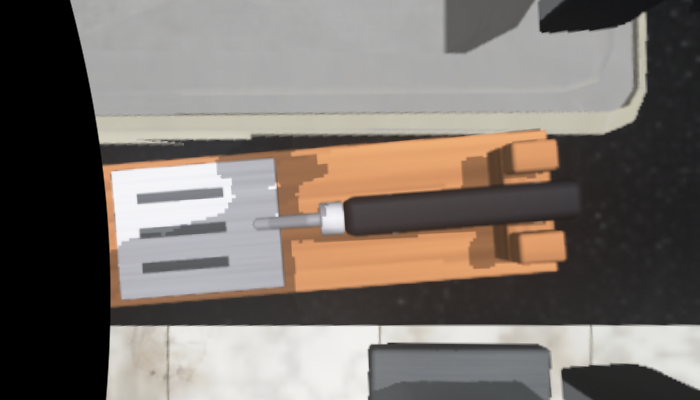

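```bash
python3 -m crank '[[1,1,0,0,0.5],[2,1,10,0,0.5],[2,1,40,0,0.5],[2,1,70,0,0.5],[2,1,80,0,0.5],[2,1,80,0,0.5]]' 120
python3 - <<'E'
from wr import *
o,c=wrist();print(o['tcp_pos'],o['orientation'],o['contact_force'])
im=ortho(o,c,.34,.54,.14,.34,.05,2000)
hsv=cv2.cvtColor(im,cv2.COLOR_BGR2HSV)
m=cv2.inRange(hsv,np.array([0,0,0]),np.array([180,140,75]));m[:100]=0;m[330:]=0
for y in (.20,.22,.24,.25,.26,.27):
    r=np.nonzero(m[:,int((.34-y)*2000)])[0];print(y,.54-r/2000. if len(r)<3 else (.54-r.min()/2000,.54-r.max()/2000))
cv2.imwrite('pics/w2.png',im)
E
```

```text
time: 2.5
tcp_pos: [0.4339, 0.2335, 0.2502]
orientation: [-3.138, 0.001, 1.649]
contact_force: [0.5, -0.2, -0.2]
finger_gap: 0.505
finger_force: 0.0
[0.43389411 0.23354044 0.25015597] [-3.13782765e+00  1.21485072e-03  1.64893283e+00] [ 0.46707367 -0.15757474 -0.16261775]
0.2 (np.float64(0.49000000000000005), np.float64(0.378))
0.22 (np.float64(0.48150000000000004), np.float64(0.38))
0.24 (np.float64(0.4685), np.float64(0.37950000000000006))
0.25 (np.float64(0.4685), np.float64(0.37950000000000006))
0.26 (np.float64(0.4685), np.float64(0.37950000000000006))
0.27 (np.float64(0.4685), np.float64(0.37950000000000006))
```

View pics/w2.png

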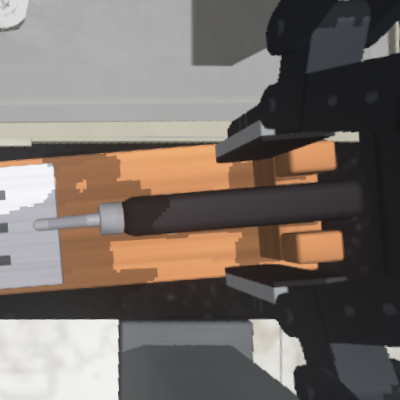

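```bash
python3 -m crank '[[0,1,25,0,0.5],[0,1,45,0,0.5],[0,1,55,0,0.5],[0,1,55,0,0.5],[0,1,55,0,0],[0,1,55,0,0],[0,1,55,0,0],[0,1,55,0,0],[0,1,55,0,0],[0,1,55,0,0]]' 120
python3 - <<'E'
from h import *
print(status.get_obs())
E
```

```text
time: 3.55
tcp_pos: [0.4363, 0.233, 0.1981]
orientation: [3.139, -0.001, 1.648]
contact_force: [-0.7, -0.7, 5.4]
finger_gap: 0.207
finger_force: 117.6
{'time': 3.55, 'qpos': array([-0.65034565,  0.70893404,  0.1745416 ,  2.06175363, -0.30063218,
        0.39182346, -0.16149248]), 'qvel': array([ 3.35198777e-04, -2.12601847e-03, -7.46288148e-04,  1.15622045e-05,
       -1.41217175e-03, -2.03965828e-04, -5.54282850e-04]), 'tau': array([  0.20272391, -37.23889947,   2.2275994 ,  -6.60787046,
        -0.186545  ,  -0.23302014,  -0.16795998]), 'tcp_pos': array([0.43627884, 0.23297822, 0.19808262]), 'orientation': array([ 3.13929416e+00, -1.11360849e-03,  1.64782669e+00]), 'contact_force': array([-0.68687278, -0.66432176,  5.43224467]), 'torque': array([-0.14712262,  0.13031088,  0.10542305]), 'finger_force': 117.56608843803406, 'finger_gap': 0.20666438740775142}
```

```bash
python3 -m crank '[[0,0,-15,0,0],[0,0,-45,0,0],[-5,2,-70,8.5,0],[-18,7,-80,17,0],[-31,11,-80,25.5,0],[-44,16,-80,34,0],[-57,20,-80,42.5,0],[-70,25,-80,51,0],[-83,29,-80,59.5,0],[-96,33,-80,68,0],[-109,38,-80,76.5,0],[-122,42,-80,85,0]]' 120; python3 -m crank '[[0,0,0,8.5,0],[0,0,0,17,0],[0,0,0,17,0],[0,0,0,17,0]]'
python3 - <<'E'
from wr import *
o=status.get_obs();print(o['tcp_pos'],o['orientation'],o['qpos'].round(2),o['contact_force'])
o,c=wrist();cv2.imwrite('pics/w3.png',c['img'])
cv2.imwrite('pics/w3o.png',ortho(o,c,.5,.75,-.2,.2,.028,2000))
E
```

```text
time: 4.75
tcp_pos: [0.4869, 0.114, 0.2769]
orientation: [-3.141, -0.0, 0.157]
contact_force: [-0.3, 0.3, -2.1]
finger_gap: 0.212
finger_force: 117.4
time: 5.15
tcp_pos: [0.4868, 0.1145, 0.2767]
orientation: [-3.142, 0.0, -0.13]
contact_force: [-0.3, -0.1, -1.1]
finger_gap: 0.213
finger_force: 117.4
[0.48675086 0.11454816 0.27669109] [-3.14156723e+00  3.91759947e-04 -1.29906418e-01] [-0.75  0.68  0.75  2.01 -0.7   0.73 -1.27] [-0.25928699 -0.08318669 -1.09545915]
```

View pics/w3o.png

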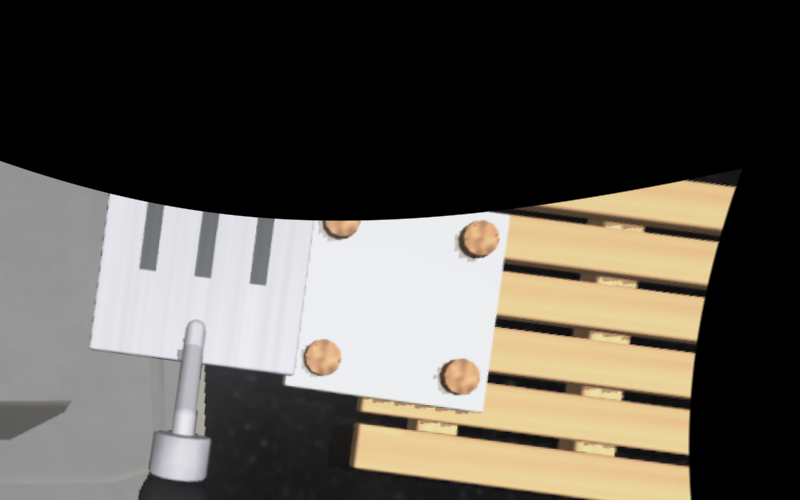

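```bash
python3 -m crank '[[0,0,25,0,0],[0,0,50,0,0],[0,0,66,0,0],[0,0,73,0,0],[0,0,73,0,0],[0,0,73,0,0]]'
python3 - <<'E'
from wr import *
o=status.get_obs();print(o['tcp_pos'],o['contact_force'],o['torque'])
o,c=wrist();a=ortho(o,c,.53,.68,-.08,.17,.015,2400)
c=cams.camera('scene');b=cv2.resize(c['img'][200:290,310:430],None,fx=5,fy=5,interpolation=cv2.INTER_CUBIC)
a=a[60:360];cv2.imwrite('pics/i1.png',np.vstack([a[:,:600],b[:300]]))
print([proj(c,[x,y,.015]).round(0) for x,y in((.6,.05),(.55,.05))])
E
```

```text
time: 5.8
tcp_pos: [0.4873, 0.1141, 0.2043]
orientation: [-3.141, -0.001, -0.133]
contact_force: [-1.0, 0.2, -1.4]
finger_gap: 0.211
finger_force: 117.4
[0.48734541 0.11408392 0.20434486] [-1.02379444  0.19710731 -1.40795332] [0.00192237 0.05096663 0.03291353]
[array([355., 243.]), array([338., 249.])]
```

View pics/i1.png

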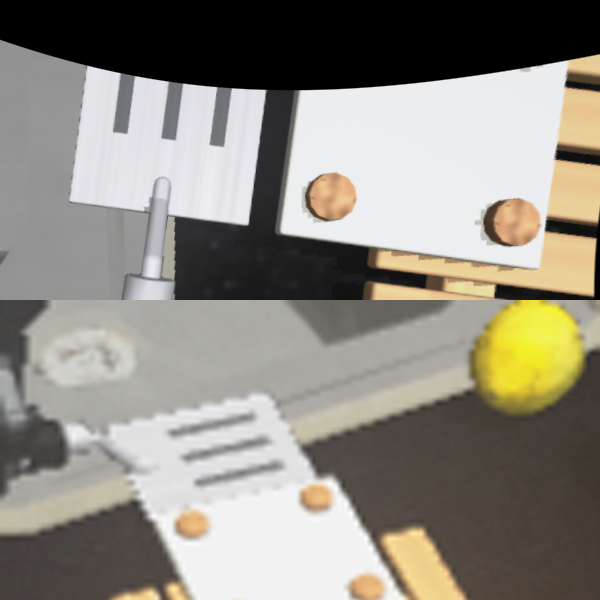

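```bash
python3 -m crank '[[0,8,0,0,0],[0,18,0,0,0],[0,27,0,0,0],[0,32,0,0,0],[0,32,0,0,0],[0,32,0,0,0],[0,32,-5,0,0],[0,32,-10,0,0],[0,32,-14,0,0],[0,32,-14,0,0]]'
python3 - <<'E'
from wr import *
o=status.get_obs();print(o['tcp_pos'],o['contact_force'],o['torque'])
o,c=wrist();a=ortho(o,c,.53,.68,-.13,.12,.03,2400)
c=cams.camera('scene');b=cv2.resize(c['img'][200:290,310:430],None,fx=5,fy=5,interpolation=cv2.INTER_CUBIC)
a=a[60:360];cv2.imwrite('pics/i2.png',np.vstack([a[:,:600],b[:300]]))
E
```

```text
time: 6.9
tcp_pos: [0.4828, 0.0828, 0.2183]
orientation: [-3.141, -0.001, -0.133]
contact_force: [0.1, -0.1, -2.7]
finger_gap: 0.214
finger_force: 117.4
[0.48280894 0.08282218 0.21829621] [ 0.07724378 -0.05817605 -2.65658764] [0.04150723 0.12507889 0.01879034]
```

View pics/i2.png

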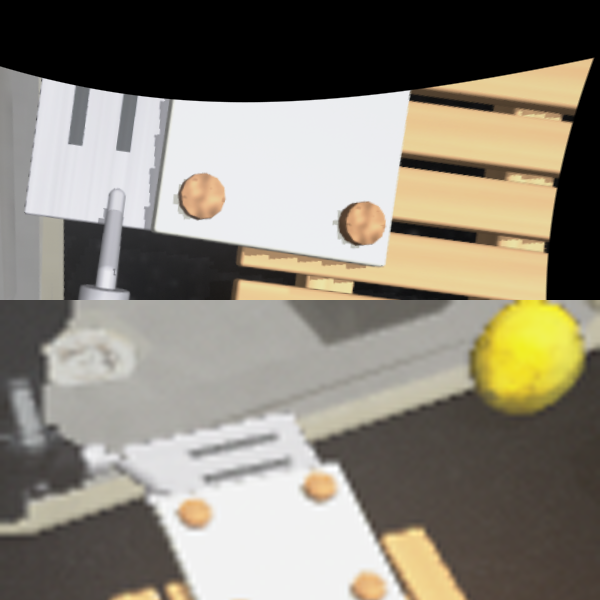

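```bash
python3 -m crank '[[0,1,-5,0,0],[0,2.5,-12,0,0],[0,5,-19,0,0],[0,7.5,-25,0,0],[0,10.5,-31.5,0,0],[0,14.5,-37.5,0,0],[0,18.5,-43,0,0],[0,23.5,-48,0,0],[0,28.5,-52.5,0,0],[0,28.5,-52.5,0,0]]'
python3 - <<'E'
from wr import *
o=status.get_obs();print(o['tcp_pos'],o['contact_force'],o['torque'])
o,c=wrist();a=ortho(o,c,.50,.68,-.15,.10,.02,2400)
c=cams.camera('scene');b=cv2.resize(c['img'][180:290,310:430],None,fx=5,fy=5,interpolation=cv2.INTER_CUBIC)
a=a[130:];cv2.imwrite('pics/i3.png',np.vstack([a[:,:600],b])[:800]);print(np.vstack([a[:,:600],b]).shape)
cv2.imwrite('pics/i3.png',np.vstack([a[50:250,:600],b[:400]]))
E
```

```text
time: 8.0
tcp_pos: [0.4791, 0.0532, 0.271]
orientation: [3.141, -0.002, -0.135]
contact_force: [0.5, -0.4, -1.9]
finger_gap: 0.209
finger_force: 117.4
[0.47906399 0.0531652  0.27097902] [ 0.46483413 -0.41201459 -1.91645794] [ 0.02612511 -0.06353306  0.0166033 ]
(852, 600, 3)
```

View pics/i3.png

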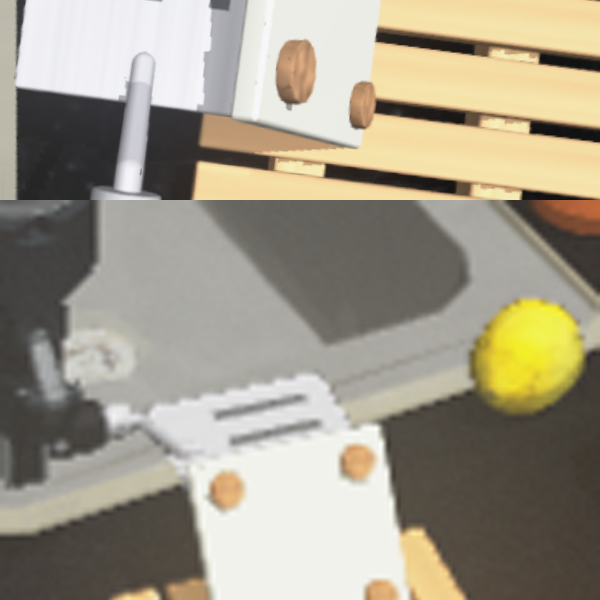

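```bash
python3 -m crank '[[0,5.5,-4.5,0,0],[0,11.5,-8,0,0],[0,17.5,-11.5,0,0],[0,24,-14,0,0],[0,31,-16,0,0],[0,37.5,-17.5,0,0],[0,44.5,-18.5,0,0],[0,51.5,-19,0,0],[0,58.5,-18.5,0,0],[0,65.5,-17.5,0,0],[0,72,-17,0,0],[0,72,-17,0,0]]'
python3 - <<'E'
from wr import *
o=status.get_obs();print(o['tcp_pos'],o['contact_force'],o['torque'])
o,c=wrist();a=ortho(o,c,.45,.7,-.25,.1,.03,1700)
c=cams.camera('scene');b=cv2.resize(c['img'][190:330,310:450],None,fx=3,fy=3,interpolation=cv2.INTER_CUBIC)
cv2.imwrite('pics/i4.png',np.hstack([np.pad(b,((0,425-420),(0,0),(0,0))),a[:,-380:]]))
E
```

```text
time: 9.3
tcp_pos: [0.4691, -0.0183, 0.2872]
orientation: [3.141, 0.0, -0.136]
contact_force: [0.5, -0.2, -2.1]
finger_gap: 0.214
finger_force: 117.8
[ 0.46912361 -0.01828089  0.28721479] [ 0.47732615 -0.16111217 -2.08134712] [-0.01941714  0.00637166 -0.02894677]Traceback (most recent call last):
  File "<stdin>", line 5, in <module>
    return _nx.concatenate(arrs, 1, dtype=dtype, casting=casting)
           ~~~~~~~~~~~~~~~^^^^^^^^^^^^^^^^^^^^^^^^^^^^^^^^^^^^^^^
ValueError: all the input array dimensions except for the concatenation axis must match exactly, but along dimension 0, the array at index 0 has size 425 and the array at index 1 has size 424
```

Run:
```python
from wr import *
o,c=wrist();a=ortho(o,c,.45,.7,-.25,.1,.03,1700)
c=cams.camera('scene');b=cv2.resize(c['img'][190:330,310:450],None,fx=3,fy=3,interpolation=cv2.INTER_CUBIC)
cv2.imwrite('pics/i4.png',np.hstack([b,cv2.resize(a[:,-380:],(380,420))]))
```

```text
(no output)
```

View pics/i4.png

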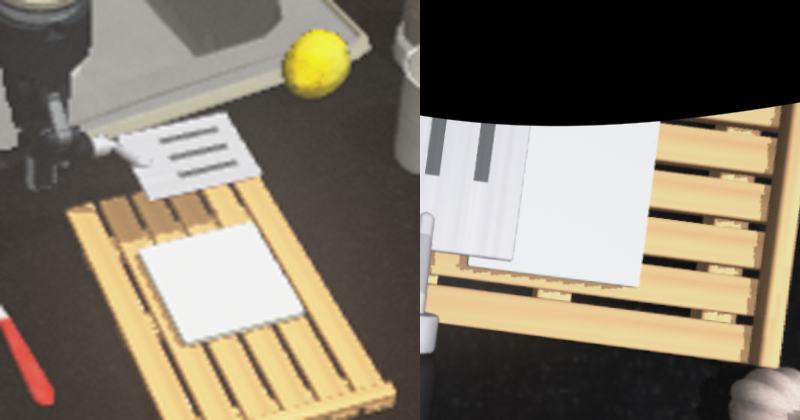

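```bash
python3 -m crank '[[0,-20,0,0,0],[0,-60,0,0,0],[0,-100,0,-8.5,0],[0,-132,0,-17,0],[-8,-145,0,-25.5,0],[-16,-158,0,-34,0],[-24,-171,0,-42.5,0],[-32,-184,0,-51,0],[-40,-197,0,-59.5,0],[-48,-210,0,-68,0],[-56,-223,0,-76.5,0],[-66.4,-243.1,0,-85,0]]'; python3 -m crank '[[0,0,0,-8.5,0],[0,0,0,-17,0],[0,0,0,-17,0],[0,0,0,-17,0],[0,0,0,-17,0]]'
python3 - <<'E'
from wr import *
o=status.get_obs();p=o['tcp_pos'];print(p,o['orientation'],o['contact_force'])
y=o['orientation'][2];d=np.array([.43628,.23298,.19808])-p
print('tool d mm',1000*d[:2]@[np.cos(y),np.sin(y)],1000*d[:2]@[np.sin(y),-np.cos(y)],-1000*d[2],'turn',-np.degrees(1.6478-y))
E
```

```text
time: 10.7
tcp_pos: [0.4358, 0.2326, 0.2873]
orientation: [3.141, 0.001, 1.355]
contact_force: [0.2, 0.4, -1.6]
finger_gap: 0.209
finger_force: 117.7
time: 11.2
tcp_pos: [0.4359, 0.2326, 0.2871]
orientation: [-3.141, 0.0, 1.644]
contact_force: [0.4, -0.1, -1.4]
finger_gap: 0.215
finger_force: 117.8
[0.43593663 0.23263756 0.28714173] [-3.14149308e+00  3.09522145e-04  1.64431015e+00] [ 0.37072873 -0.11612139 -1.36800704]
tool d mm 0.3162949159548513 0.3675926427850559 89.0617285968385 turn -0.1999535442675398
```

```bash
python3 -m crank '[[0.3,0.4,25,-0.2,0],[0.3,0.4,50,-0.2,0],[0.3,0.4,70,-0.2,0],[0.3,0.4,80,-0.2,0],[0.3,0.4,85,-0.2,0],[0.3,0.4,87,-0.2,0],[0.3,0.4,89,-0.2,0],[0.3,0.4,89,-0.2,0],[0.3,0.4,89,-0.2,0]]'
python3 - <<'E'
from wr import *
o,c=wrist();print(o['tcp_pos'],o['contact_force'],o['torque'])
E
```

```text
time: 12.1
tcp_pos: [0.4365, 0.2331, 0.1988]
orientation: [3.141, -0.0, 1.65]
contact_force: [0.5, 0.1, -2.8]
finger_gap: 0.213
finger_force: 117.8
[0.43645377 0.23311063 0.19876927] [ 0.48567917  0.09268605 -2.81667305] [ 0.00946561 -0.00586834 -0.01443659]
```

```bash
python3 -m crank '[[0,0,0.5,0,0],[0,0,1,0,0],[0,0,1,0,0],[0,0,1,0,0.3],[0,0,1,0,0.5],[0,0,1,0,0.5],[0,0,1,0,0.5],[0,0,-20,0,0.5],[0,0,-50,0,0.5],[0,0,-90,0,0.5],[0,0,-130,0,0.5],[0,0,-130,0,0.5]]' 20
python3 - <<'E'
from wr import *
o,c=wrist();a=ortho(o,c,.34,.54,.10,.45,.05,2000)
b=cams.camera('top')['img'];b=cv2.resize(b[150:280,170:470],None,fx=2.33,fy=2.33)[:, :700][:200] if 0 else cv2.resize(b[150:280,320:480],(246,200))
s=cams.camera('scene')['img'];s=cv2.resize(s[230:350,280:450],(283,200))
cv2.imwrite('pics/end.png',np.vstack([a,np.pad(np.hstack([b,s]),((0,0),(0,700-529),(0,0)))]))
E
python3 seg.py
```

```text
time: 13.35
tcp_pos: [0.4379, 0.2334, 0.3329]
orientation: [3.131, -0.005, 1.65]
contact_force: [0.9, -0.3, 0.3]
finger_gap: 0.501
finger_force: 0.0
tile 234 cen [591.  -65.8] size [ 17.2 101.9] ang 88.6
rack 5584 cen [ 583.  -123.7] size [266.9 176.5] ang 82.7
rest 1692 cen [428.4 308.5] size [131.6 104.5] ang 9.7
handle 55 cen [430.1 196.1] size [ 7.1 73.2] ang 0.1
blade 217 cen [423.2 393.7] size [74.5 21.4] ang 8.2
[0.729 0.471 0.   ]
[0.73  0.091 0.   ]
[0.487 0.091 0.   ]
```

View pics/end.png

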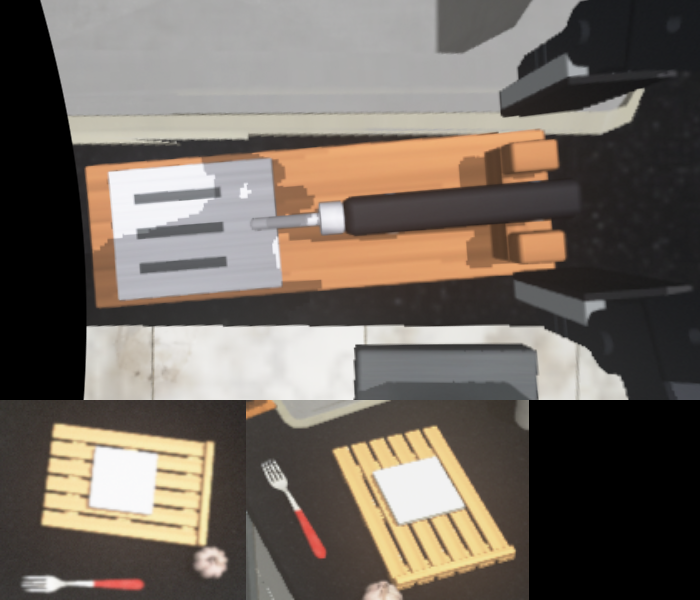

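Both ends check out: the turner lies home with its handle in the notch. The tile is foot-side down and wholly on the rack, and the fork and garlic haven't moved.

```bash
python3 -c "
from rig import order
print(order.close_job())"
```

```text
the job is handed in; nothing more can be done
None
```

The tile is flipped onto its feet and sits wholly on the rack, the turner is back on its rest with its handle in the notch, and I handed the job in at about 13.5 s of the 48 s allowed.

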